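# Slide the bread board between mortar and jar to the breakfast bar

### The arm

A 6-joint arm with a two-finger parallel gripper is mounted at the origin on the work surface. World frame = base frame: x ahead of the robot, y to its left, z up, the work surface at z = 0. Lengths are in m, angles in rad, forces in N, time in s.
With the tool pointing down it reaches from about 0.275 to 0.75 m from the base axis. Payload 10.2 kg.
Tool frame: the origin (TCP) lies midway between the tips of the shut fingers; the grasp point (between the pads) lies 19 mm behind it (robot.grip_depth is the distance from the TCP to the grasp point, in m); z points along the fingers, y is the direction in which the jaws open and shut (so a half turn about z gives the same grasp; the last joint's range is limited). The gripper opens to 85 mm and grips with 20 to 120 N. Pads are 22 mm wide; open, the fingers measure 114 mm over their backs; the gripper's body (76 mm by 85 mm) begins 54 mm behind the grasp point. The pads swing forward as they close: fully open they stand 13 mm farther back than shut.
Start: joints at [-1.406, 0.313, 1.498, -0, 1.331, -0.223], TCP at [0.199, -0.486, 0.231] pointing down, gripper open.
Joint ranges: [-2.94, 2.94], [-0.97, 2.17], [0.19, 2.56], [-1.23, 4.37], [0.02, 3.11], [-2.88, 2.88]. Speed limits (rad/s): [2.39, 2.39, 3.01, 3.14, 3.14, 3.14].

### API

Orientations are given as a unit quaternion [x, y, z, w].
In Python, from station import monitor, viewer, hand_in, robot gives the robot as it stands. The module is installed in compiled form; this text tells all that it offers.
- The arm moves only by the tool carry_out, never from a script. Its argument "rows" is one flat list of numbers, 4 for each row, row after row: the shift along the tool's x, y, z in mm, then the turn about the tool's z in rad. A call has 1 to 20 rows; each row shifts and turns the commanded pose from where the row before left it, along the tool's axes as they then stand; what a row does not reach is not made up. A row lasts 1/10 s, in which the tool goes at most 50 mm and 8.59 degrees, less where a joint would pass 70% of its speed; a pose out of reach is approached as far as the arm can. A call is refused whole if a number of a shift passes 50 or a number of a turn 0.15, either way. A call with a gripper value outside its range is refused whole. "fingers" is the finger opening in mm, from 0 to 85.4, set as the call begins (left out, the last holds). The fingers move at their own pace and stop on an object; the grip force is fixed at half the most. Time passes only in rows, so rows that do not move let the fingers close. It gives the time, the measured TCP pose, the force and the opening at its end, in the units of the state.
- monitor.sense(): the state, without advancing time (a new reading comes with each control period).
- viewer.grab_frame(name): name is "scene" or "top" or "wrist"; returns the picture (420x560x3 uint8, blue, green, red); there is no depth.
- viewer.camera_info(name): a dict with "fx", "fy", "cx", "cy" (pixels), "distortion" ([k1, k2, p1, p2, k3] as OpenCV has them; the pictures are not rectified), "cam_to_world" (4x4, takes a point from camera to world coordinates). Camera axes: x right, y up, looking along -z (the intrinsics and any distortion apply to the point x, -y, -z); pixel columns grow to the right and rows downward; lengths in m; the calibration is good to about 2 mm. A picture is of the moment at which its call begins: read the wrist's pose just before it. camera_info takes no time and is no camera call; for the wrist camera it gives the pose at the moment of the call.
- hand_in(): hands the job in, once; it reports no verdict.
The state is a dict: "t": time; "q": joint angles; "qd": joint speeds; "effort": joint torques, N m; "position": TCP position; "orientation": TCP orientation; "contact_force": force on the tool from outside, world axes, zero at the start; "moment": the same for the moment, N m; "finger_gap": opening from 0.0 (shut) to 1.0 (fully open).
Only numpy, scipy, OpenCV 4.12 (cv2) and the standard library are available. Lean on these libraries where they do the work, as an engineer would, in place of code of your own. Each camera call takes 0.05 s, during which the arm holds its last target. There are 200 camera calls.

### The job

Push the bread board with its loaf lengthwise across the marble, through the narrow gap between the stone mortar and the glass biscuit jar, and on until its front end sits flush against the raised wooden breakfast bar. Only slide it, with your fingertips against its edges: do not lift the board or touch the bread, and do it gently, without shoving hard against the mortar, the jar or the bar. Leave the two purple goblets and the pepper mill standing where they are.

Things in the scene. Friction and masses are not known exactly. Their poses are not given: they have to be found in the camera images.
- board: Rectangular brown bread board, loose on the marble, 140 mm wide (its x) by 200 mm long (its y) by 20 mm thick, square-cornered, about 0.5 kg; it slides on the marble with ordinary friction. Origin at the centre of its underside, z up; its y axis runs along its length to its front end, the end that starts towards the gap and the breakfast bar (roughly world +y, turned up to 0.35 rad either way).
- board_front (a point): Middle of the board's front end face, half-way up (board frame 0, +100 mm, 10 mm).
- loaf: Small crusty loaf lying loose lengthwise on the board, 74 mm wide (x) by 128 mm long (y), its top 50 mm above the board (70 mm above the marble), about 0.25 kg. Origin at the centre of its underside, z up. It starts within 8 mm of the board's long centre line, its middle 15 to 25 mm forward of the board's middle, so some 45 mm of board is bare behind it.
- mortar: Heavy round grey stone mortar, 110 mm in diameter and 85 mm high, immovable, with its pestle standing in it to 135 mm height (within the mortar's outline). Origin at the centre of its underside. It is one side of the gap; either it or the jar may be the one nearer the robot.
- jar: Heavy round glass biscuit jar with a wooden knobbed lid, 110 mm in diameter and 143 mm high, immovable. Origin at the centre of its underside. It is the other side of the gap: its centre is 260 to 264 mm from the mortar's, so the clear gap is 150 to 154 mm for the 140 mm board's width; the line between the two centres runs roughly along world x, turned up to 0.18 rad either way.
- bar: Raised dark-wood breakfast bar, a fixed slab 620 mm long (its x) by 280 mm deep (its y) by 55 mm high on the marble to the robot's left. Origin at the foot of its front face, 80 mm towards the robot's side from the face's middle; the front face, where the board's end is to rest, is the upright plane y = 0 of its frame, looking to its -y (world -y, turned up to 0.05 rad), and runs from x = -230 to +390 mm; the slab lies on the +y side.
- goblet_a: Purple glass goblet, 68 mm in diameter, 105 mm high, loose, beyond the work on the side away from the robot; leave alone. Origin at the centre of its underside.
- goblet_b: A second purple goblet like it, standing loose on top of the breakfast bar, near its front edge; leave alone. Origin at the centre of its underside.
- mill: Dark wooden pepper mill, 54 mm in diameter, 130 mm high, loose, on the robot's side of the work; leave alone. Origin at the centre of its underside.

How it is judged:
On the way:
1. the board is half-way through the gap between the mortar and the jar, flat on the marble (horizontal distance between board and mortar below 0.148 m and horizontal distance between board and jar below 0.148 m and height (world z) of board below 0.005 m and angle between board's own z axis and vertical below 0.04 rad), for 0.1 s.
At the end, for the whole second after the job is handed in: The board lies flat beyond the gap, front end against the bar's face (within 7 mm, square within 0.06 rad, not past the bar's ends), the loaf still on it (within 50 mm across, 75 mm along of its middle), all at rest; goblets and mill upright, within 15 mm of where they stood (y of board_front in the frame of bar between -0.007 and 0.01 m and x of board_front in the frame of bar between -0.16 and 0.32 m and angle between the y axis of board and the y axis of bar, either way round below 0.06 rad and height (world z) of board below 0.005 m and angle between board's own z axis and vertical below 0.04 rad and x of loaf in the frame of board between -0.05 and 0.05 m and y of loaf in the frame of board between -0.075 and 0.075 m and z of loaf in the frame of board between 0.015 and 0.026 m and angle between loaf's own z axis and vertical below 0.15 rad and linear speed of each of board, loaf below 0.01 m/s and distance of each of goblet_a, goblet_b, mill from where it was at the start of the episode below 0.015 m and angle between each of goblet_a, goblet_b, mill's own z axis and vertical below 0.1 rad); the robot touches nothing.
It fails at once if the board is lifted or tipped (more than 10 mm up, or 0.1 rad) (height (world z) of board above 0.01 m or angle between board's own z axis and vertical above 0.1 rad).
It fails at once if the bread is touched by the robot (contact force between loaf and the arm above 0.5 N or contact force between loaf and the fingers above 0.5 N).
It fails at once if the mortar or the jar is shoved or struck with more than 20 N (contact force between any of mortar, jar and anything else above 20 N).
It fails at once if the board is rammed against the bar with more than 30 N (contact force between board and bar above 30 N).
It fails at once if a goblet or the pepper mill is moved more than 15 mm or tipped (distance of any of goblet_a, goblet_b, mill from where it was at the start of the episode above 0.015 m or angle between any of goblet_a, goblet_b, mill's own z axis and vertical above 0.15 rad).
It also fails if it takes over 72 s, if anything falls off the work surface, if the arm or the gripper's body presses on something with over 40 N, if the wrist force passes 120 N, or if a joint passes its speed limit or range.

## Working session

There is one attempt and no reset: what is moved stays moved. The work goes in short steps, Python scripts to look and compute and a tool call to move; the robot and the scene stay as the last step left them, time stands still between calls to the robot, and variables do not carry over. Pictures are saved under pics/ and viewed, about 8 in all and at most 12, crops included, and the job is handed in when it is done.

Besides the shell and the picture viewer there is one more tool, called after "Emit:" as a command line: name --argument value ..., lists and objects as JSON in quotes. carry_out: Moves the arm, as the interface text tells. Its arguments: {"type":"object","properties":{"rows":{"type":"array"},"fingers":{"type":"number"}},"required":["rows"]}

```bash
mkdir -p pics; cat > h.py <<'E'
import numpy as np, cv2
from station import monitor, viewer, hand_in, robot
def grab(n,f):
    im=viewer.grab_frame(n); cv2.imwrite('pics/'+f,im); return im
def w(n,pts,z,ci=None):
    ci=ci or viewer.camera_info(n); K=np.array([[ci['fx'],0,ci['cx']],[0,ci['fy'],ci['cy']],[0,0,1.]])
    u=cv2.undistortPoints(np.array(pts,float).reshape(-1,1,2),K,np.array(ci['distortion'],float))[:,0]
    T=np.array(ci['cam_to_world']); d=np.c_[u[:,0],-u[:,1],-np.ones(len(u))]@T[:3,:3].T; o=T[:3,3]
    return o+d*((np.broadcast_to(z,len(u))-o[2])/d[:,2])[:,None]
def proj(n,P,ci=None):
    ci=ci or viewer.camera_info(n); K=np.array([[ci['fx'],0,ci['cx']],[0,ci['fy'],ci['cy']],[0,0,1.]])
    T=np.array(ci['cam_to_world']); c=(np.array(P,float)-T[:3,3])@T[:3,:3]; c=c*[1,-1,-1]
    return cv2.projectPoints(c.reshape(-1,1,3),np.zeros(3),np.zeros(3),K,np.array(ci['distortion'],float))[0][:,0]
E
python3 - <<'E'
from h import *
s=monitor.sense(); print(s)
for n in('scene','top'):
    grab(n,n+'0.png'); c=viewer.camera_info(n); print(n,c)
a=cv2.imread('pics/top0.png'); cv2.imwrite('pics/top0b.png',cv2.resize(a,(800,600),interpolation=cv2.INTER_CUBIC))
E
```

```text
{'t': 0.0, 'q': array([-1.40642509e+00,  3.13426783e-01,  1.49844669e+00,  1.31462843e-05,
        1.33101725e+00, -2.23391880e-01]), 'qd': array([-0.00066896,  0.00097257,  0.0024128 , -0.00091553,  0.00210423,
        0.00028375]), 'effort': array([-3.16981270e-03, -4.12279165e+01, -2.59741509e+01, -3.15103680e-04,
        4.26031314e-03, -9.51452591e-06]), 'position': array([ 0.19846357, -0.48575631,  0.23074335]), 'orientation': array([ 9.81263868e-01,  1.92667591e-01,  2.55317250e-05, -6.48563313e-04]), 'contact_force': array([-1.28835937, -0.29567402,  0.61438242]), 'moment': array([ 0.02848578, -0.02607876, -0.00247008]), 'finger_gap': 1.0000528339156058}
scene {'fx': 436.04440949065463, 'fy': 436.04440949065463, 'cx': 282.57116547989597, 'cy': 214.755633470946, 'distortion': array([0.03461819, 0.        , 0.        , 0.        , 0.        ]), 'cam_to_world': array([[ 0.80027828, -0.38551698,  0.45927261,  1.10165662],
       [ 0.59950134,  0.49862002, -0.62608004, -0.66187203],
       [ 0.01236197,  0.7763728 ,  0.63015272,  0.79111442],
       [ 0.        ,  0.        ,  0.        ,  1.        ]])}
top {'fx': 486.2997627478115, 'fy': 486.2997627478115, 'cx': 282.88056662222084, 'cy': 204.38257010281612, 'distortion': array([0.00509454, 0.        , 0.        , 0.        , 0.        ]), 'cam_to_world': array([[-0.00891468,  0.99880922, -0.04796531,  0.46147154],
       [-0.99990942, -0.00938767, -0.00964499,  0.06507629],
       [-0.01008379,  0.04787498,  0.99880243,  1.40521669],
       [ 0.        ,  0.        ,  0.        ,  1.        ]])}
```

View pics/top0b.png

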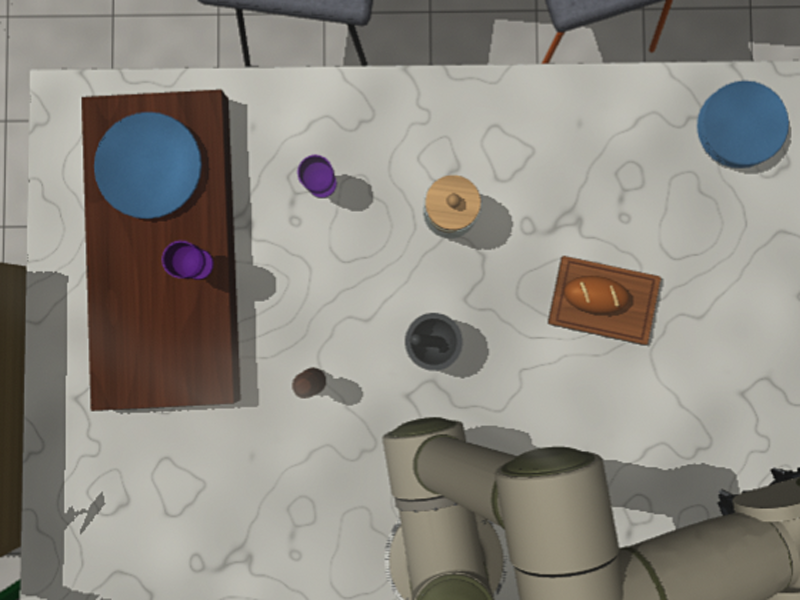

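View pics/scene0.png

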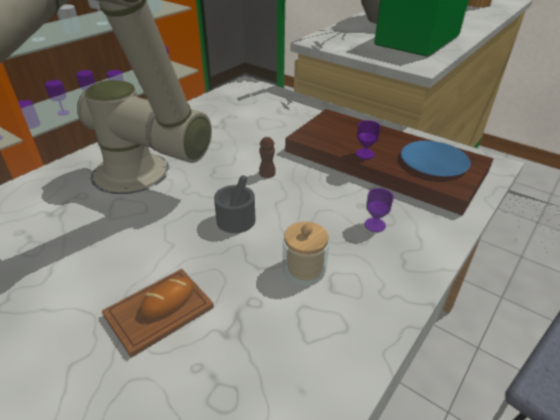

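Top view (800x600): board corners about (563,257), (662,276), (650,345), (549,324). The mortar is at (433,341), the jar lid at (453,203) and the bar's front edge at x≈225–238. Next I'll enlarge the work area.

```bash
python3 - <<'E'
import cv2
a=cv2.imread('pics/top0.png')
cv2.imwrite('pics/c1.png',cv2.resize(a[110:290,270:470],(800,720)[:1]+(720,),interpolation=cv2.INTER_CUBIC)[:600])
E
```

```text
(no output)
```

View pics/c1.png

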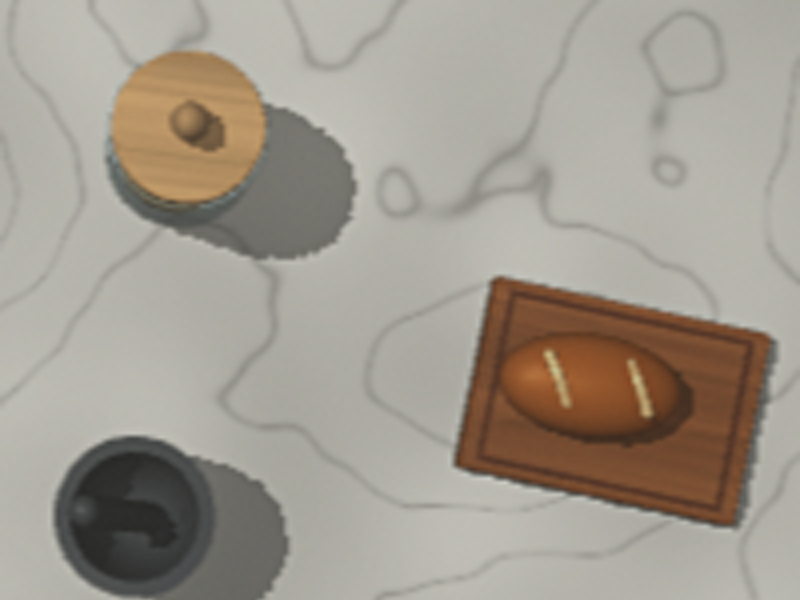

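```bash
python3 - <<'E'
from h import *
f=lambda L:[(x/4+270-.375,y/4+110-.375) for x,y in L]
c=w('top',f([(495,277),(773,338),(735,525),(458,466)]),.02)[:,:2]; print('board',c.round(4).tolist(), c.mean(0))
for i in range(4): print(np.linalg.norm(c[i]-c[i-1]))
d=(c[0]+c[3]-c[1]-c[2])/2; print('yaw of y axis',np.arctan2(-d[0],d[1]), np.arctan2((c[0]-c[3])[1],(c[0]-c[3])[0]))
j=w('top',f([(188,127)]),.12)[0]; m=w('top',f([(135,517)]),.085)[0]; k=w('top',f([(190,120)]),.135)[0]
print('jar',j,k,'mortar',m,np.linalg.norm((j-m)[:2]),'line ang',np.arctan2((j-m)[1],(j-m)[0]),'mid',(j+m)/2)
g=lambda L:[(x*.7-.15,y*.7-.15) for x,y in L]
print('bar top edge',w('top',g([(223,91),(239,402)]),.055))
print('loaf top', w('top',f([(598,383)]),.045))
print('mill top/goblets a,b top', w('top',g([(317,379)]),.13),w('top',g([(316,171)]),.105),w('top',g([(180,261)]),.16))
print('gob a base',w('top',g([(322,182)]),.0), 'loaf sun n/a')
E
```

```text
board [[0.5979, -0.2373], [0.5524, -0.4334], [0.4201, -0.4031], [0.4635, -0.2085]] [ 0.50844835 -0.32055947]
0.13742322397056603
0.20129068319799068
0.13571658351694918
0.19943557572179466
yaw of y axis -0.22370653832554285 -0.2115029656836974
jar [ 0.69015755 -0.01378277  0.12      ] [ 0.69210929 -0.01423255  0.135     ] mortar [0.43085445 0.02316699 0.085     ] 0.2619224713434621 line ang -0.14154354415927775 mid [0.560506   0.00469211 0.1025    ]
bar top edge [[0.92787699 0.43305756 0.055     ]
 [0.31659271 0.39993779 0.055     ]]
loaf top [[ 0.52044569 -0.30204454  0.045     ]]
mill top/goblets a,b top [[0.36527048 0.23852313 0.13      ]] [[0.75498112 0.2426731  0.105     ]] [[0.58138036 0.48114589 0.16      ]]
gob a base [[0.75587005 0.24481377 0.        ]] loaf sun n/a
```

Emit:
carry_out --rows '[0,0,0,-0.137,0,0,0,-0.137,0,0,0,-0.137,0,0,0,-0.137,0,0,0,-0.137,0,0,0,-0.137,0,0,0,-0.137,12,33,0,0,12,33,0,0,12,33,0,0,12,33,0,0,12,33,0,0,12,33,0,0,12,33,0,0,12,33,0,0,0,0,30,0,0,0,30,0,0,0,30,0,0,0,20,0,0,0,0,0]' --fingers 85.4

```text
t: 2.1
position: [0.4763, -0.4498, 0.1179]
orientation: [0.782, 0.624, 0.0, -0.003]
contact_force: [-0.1, 0.5, -0.1]
finger_gap: 0.998
```

```bash
cat > st.py <<'E'
from h import *
from scipy.spatial.transform import Rotation as R
s=monitor.sense(); r=R.from_quat(s['orientation']).as_matrix()
print(s['t'],s['position'].round(4),'phi',np.arctan2(r[1,0],r[0,0]).round(4),'tz',r[:,2].round(3),'F',s['contact_force'].round(2),'q',s['q'].round(2))
E
python3 - <<'E'
from st import *
grab('wrist','w1.png')
a=grab('top','t1.png'); b=cv2.resize(a[110:290,310:510],(600,540),interpolation=cv2.INTER_CUBIC); cv2.imwrite('pics/t1c.png',b)
E
```

```text
2.1 [ 0.4763 -0.4498  0.1179] phi 1.3468 tz [-0.004  0.005 -1.   ] F [-0.1   0.52 -0.06] q [-0.94  0.7   1.2  -0.    1.25 -0.71]
```

View pics/w1.png

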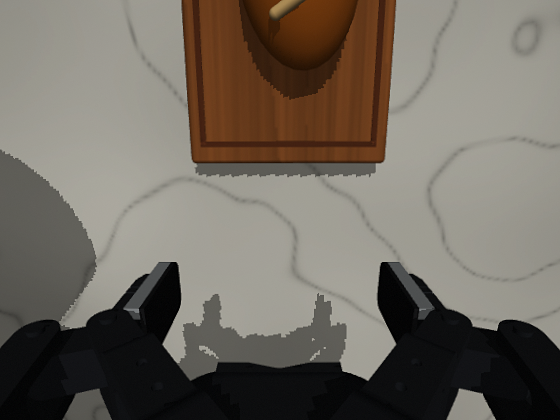

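The wrist view shows the rear edge level, from (192,162) to (385,161), so the tool is well aligned. The fingers are symmetric at about 178 and 378, behind the edge. Next I'll measure the edge.

```bash
python3 - <<'E'
from st import *
ci=viewer.camera_info('wrist')
p=w('wrist',[(191,162),(387,161.5)],.02,ci)[:,:2]; print(p,np.linalg.norm(p[0]-p[1]),'yaw',np.arctan2(*(p[1]-p[0])[::-1]))
t=(p-s['position'][:2])@r[:2,:2]; print('in tool xy',t, 'centre', t.mean(0))
l=w('wrist',[(303,70)],.035,ci)[:,:2]; print('loaf rear tool',(l-s['position'][:2])@r[:2,:2])
for z in(-.013+.118,): print('fingertips px', proj('wrist',[s['position']+r@[x,y,-.013] for x in(-.011,.011) for y in(-.0427,.0427)],ci))
E
```

```text
2.2 [ 0.4774 -0.4512  0.1218] phi 1.3468 tz [ 0. -0. -1.] F [-0.26  0.24  0.52] q [-0.94  0.69  1.19  0.    1.25 -0.71]
[[ 0.422875   -0.40421385]
 [ 0.56214387 -0.43560307]] 0.14276239462350265 yaw -0.22168155664515388
in tool xy [[ 0.03373551 -0.06357806]
 [ 0.03406655  0.07918395]] centre [0.03390103 0.00780295]
loaf rear tool [[0.0949437  0.01575016]]
fingertips px [[181.16336924 304.53751808]
 [375.31253385 304.44628007]
 [176.58081775 258.92832489]
 [379.7906743  258.82293783]]
```

```bash
cat > fit.py <<'E'
from h import *
from scipy.optimize import minimize
def box(x,y,ps,z=(0,.02)):
    c,s=np.cos(ps),np.sin(ps)
    return [(x+c*a-s*b,y+s*a+c*b,h) for a in(-.07,.07) for b in(-.1,.1) for h in z]
def fitboard(n,im,x0,S=4,ci=None):
    ci=ci or viewer.camera_info(n)
    hsv=cv2.cvtColor(im,cv2.COLOR_BGR2HSV); m=((hsv[...,1]>90)&((hsv[...,0]<20)|(hsv[...,0]>172))).astype(np.float32)
    P=proj(n,box(*x0),ci); a=np.floor(P.min(0)-8).astype(int); b=np.ceil(P.max(0)+8).astype(int)
    a=np.maximum(a,0); m=cv2.resize(m[a[1]:b[1],a[0]:b[0]],None,fx=S,fy=S,interpolation=cv2.INTER_LINEAR)
    lf=[(0,.0,.06)]
    def ren(p):
        h=cv2.convexHull(((proj(n,box(*p),ci)-a+.5)*S-.5).astype(np.float32))
        g=np.zeros(m.shape,np.float32); cv2.fillConvexPoly(g,np.round(h*16).astype(np.int32),1,cv2.LINE_AA,4); return g
    f=lambda p: np.abs(ren(p)-m).sum()/S/S
    r=minimize(f,x0,method='Nelder-Mead',options=dict(initial_simplex=[x0]+[np.array(x0)+d for d in np.diag([.006,.006,.04])],xatol=1e-4,fatol=.1))
    return r.x,r.fun,m.sum()/S/S
E
python3 - <<'E'
from fit import *
for n,f in(('top','top0.png'),('scene','scene0.png'),('top','t1.png')):
    print(n,fitboard(n,cv2.imread('pics/'+f),[.51,-.32,-.22]))
E
```

```text
top (array([ 0.5092083 , -0.32067852, -0.21981638]), np.float64(176.310546875), np.float32(3422.0))
scene (array([ 0.50953621, -0.31964585, -0.23911372]), np.float64(446.41796875), np.float32(4796.0))
top (array([ 0.5092083 , -0.32067852, -0.21981638]), np.float64(175.541015625), np.float32(3423.0))
```

Emit:
carry_out --rows '[0,5,0,0,0,0,30,0,0,0,30,0,0,0,30,0,0,0,20,0,0,0,10,0,0,0,5,0,0,0,0,0,0,0,0,0,0,0,0,0]'

```text
t: 3.2
position: [0.4825, -0.4527, -0.0025]
orientation: [0.782, 0.624, -0.0, 0.001]
contact_force: [0.3, 0.3, 0.6]
finger_gap: 0.998
```

```bash
python3 - <<'E'
from st import *
grab('wrist','w2.png')
print(w('scene',[(306,240)],.125), w('scene',[(236,201)],.085))
t=np.array([.487,-.418])-s['position'][:2]; print('rear mid in tool',t@r[:2,:2])
E
```

```text
3.2 [ 0.4825 -0.4527 -0.0025] phi 1.3468 tz [ 0.001 -0.002 -1.   ] F [0.29 0.3  0.61] q [-0.93  0.85  1.26 -0.    1.03 -0.71]
[[ 0.71254372 -0.04020563  0.125     ]] [[0.45385399 0.0102859  0.085     ]]
rear mid in tool [ 0.0347906  -0.00332704]
```

View pics/w2.png

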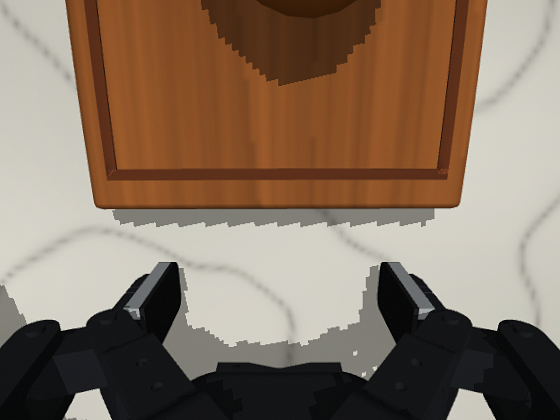

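The wrist view shows the rear edge at row 208, from column 96 to 462. Its centre (279) matches the finger centre (278), so the tool is centred. The quick scene readings of the mortar and jar disagree with the top view, so I'll check them with model overlays in both cameras.

```bash
python3 - <<'E'
from fit import *
th=np.linspace(0,2*np.pi,60)
out=[]
for n,f,(x0,y0,ww,hh) in(('top','top0.png',(280,110,100,150)),('scene','scene0.png',(190,165,150,125))):
    im=cv2.imread('pics/'+f)[y0:y0+hh,x0:x0+ww]; S=4; im=cv2.resize(im,None,fx=S,fy=S,interpolation=cv2.INTER_CUBIC)
    for (x,y),hs in (((.4308,.0232),(0,.085)),((.6905,-.0138),(0,.12))):
        for h in hs:
            p=proj(n,[(x+.055*np.cos(t),y+.055*np.sin(t),h) for t in th]); p=((p-[x0,y0]+.5)*S-.5).astype(np.int32)
            cv2.polylines(im,[p.reshape(-1,1,2)],True,(0,255,0) if h==0 else (0,0,255),1)
    out.append(cv2.resize(im,(400 if n=='top' else 600,600 if n=='top' else 500)))
o=np.zeros((600,1000,3),np.uint8);o[:600,:400]=out[0];o[:500,400:]=out[1]
cv2.imwrite('pics/ov.png',cv2.resize(o,(800,480),interpolation=cv2.INTER_AREA))
E
```

```text
(no output)
```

View pics/ov.png

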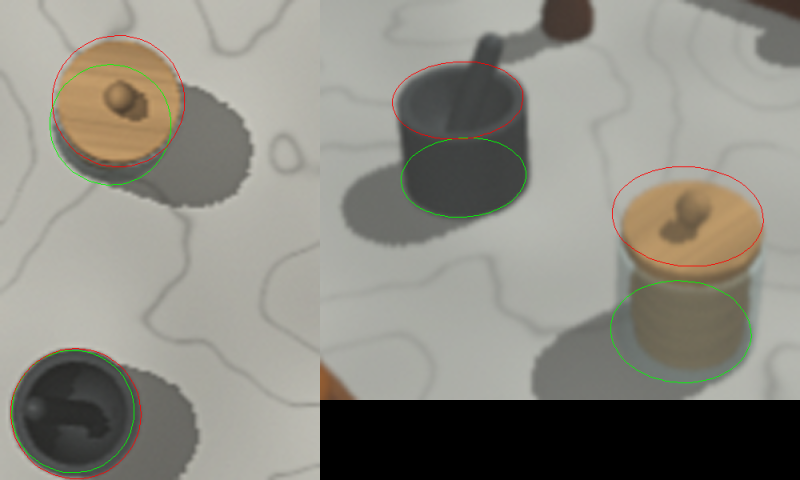

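The overlay fits the mortar and jar to within 1–3 mm, with the lid slightly lower than modelled. The relative geometry from the top view holds, so I'll start pushing with a slight left arc.

Emit:
carry_out --rows '[5,0,0,0,5,0,0,0,5,0,0,0,5,0,0,0,3,0,0,0,3,0,0,0,3,0,0,0,3,0,0,0,5,0.27,0,-0.00225,5,0.27,0,-0.00225,5,0.27,0,-0.00225,5,0.27,0,-0.00225,5,0.27,0,-0.00225,5,0.27,0,-0.00225,5,0.27,0,-0.00225,5,0.27,0,-0.00225,5,0.27,0,-0.00225,5,0.27,0,-0.00225,5,0.27,0,-0.00225,5,0.27,0,-0.00225]'

```text
t: 5.25
position: [0.5051, -0.3626, -0.0037]
orientation: [0.773, 0.634, -0.0, 0.0]
contact_force: [-1.3, -2.7, -0.6]
finger_gap: 1.004
```

```bash
cat > chk.py <<'E'
import sys
from st import *
from fit import *
th=-(1.5708-np.arctan2(r[1,0],r[0,0])); g=s['position']+r@[.111,0,0]; g=[g[0]-.003,g[1],th]
a=grab('top','t%.0f.png'%(s['t']*10)); x,f,m=fitboard('top',a,g); print('guess',np.round(g,4),'top',x.round(4),f,m)
gx=.561+(x[1]-.0045)*-np.tan(-.1415); m=.0045-x[1]
print('to gap dy',round(m,4),'x at gap if straight',(x[0]-np.tan(x[2])*m).round(4),'vs .561')
E
python3 chk.py
```

```text
5.25 [ 0.5051 -0.3626 -0.0037] phi 1.374 tz [ 0. -0. -1.] F [-1.3  -2.67 -0.6 ] q [-0.81  0.78  1.41 -0.    0.95 -0.61]
guess [ 0.5238 -0.2538 -0.1968] top [ 0.5243 -0.253  -0.1964] 369.046875 3200.0
to gap dy 0.2575 x at gap if straight 0.5755 vs .561
```

Emit:
carry_out --rows '[5,0.34,0,-0.00286,5,0.34,0,-0.00286,5,0.34,0,-0.00286,5,0.34,0,-0.00286,5,0.34,0,-0.00286,5,0.34,0,-0.00286,5,0.34,0,-0.00286,5,0.34,0,-0.00286,5,0.34,0,-0.00286,5,0.34,0,-0.00286,5,0.34,0,-0.00286,5,0.34,0,-0.00286,5,0.34,0,-0.00286,5,0.34,0,-0.00286,5,0.34,0,-0.00286,5,0.34,0,-0.00286,5,0.34,0,-0.00286,5,0.34,0,-0.00286,5,0.34,0,-0.00286,5,0.34,0,-0.00286]'

```text
t: 7.3
position: [0.5287, -0.2652, -0.0037]
orientation: [0.755, 0.656, -0.0, 0.0]
contact_force: [-0.3, -4.2, 1.3]
finger_gap: 0.997
```

```bash
python3 chk.py; python3 - <<'E'
from h import *
a=grab('top','ta.png'); cv2.imwrite('pics/tac.png',cv2.resize(a[115:265,275:425],(600,600),interpolation=cv2.INTER_CUBIC))
E
```

```text
7.3 [ 0.5287 -0.2652 -0.0037] phi 1.4312 tz [-0. -0. -1.] F [-0.3  -4.15  1.27] q [-0.66  0.73  1.51 -0.    0.9  -0.52]
guess [ 0.5411 -0.1553 -0.1396] top [ 0.5417 -0.1535 -0.1399] 528.51953125 3001.0
to gap dy 0.158 x at gap if straight 0.564 vs .561
```

View pics/tac.png

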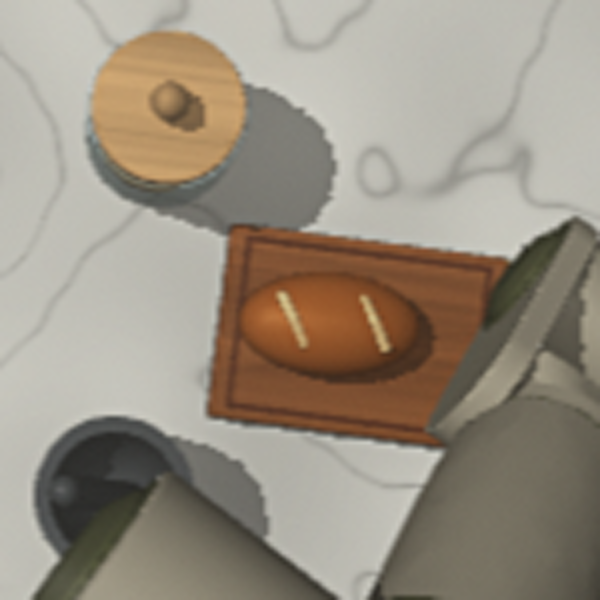

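The top view shows the board lined up on the gap. Its front corners are at crop (233,228) and (208,415), and the loaf is in place. I'll keep going with a small correction.

Emit:
carry_out --rows '[4,0.28,0,-0.0024,4,0.28,0,-0.0024,4,0.28,0,-0.0024,4,0.28,0,-0.0024,4,0.28,0,-0.0024,4,0.28,0,-0.0024,4,0.28,0,-0.0024,4,0.28,0,-0.0024,4,0.28,0,-0.0024,4,0.28,0,-0.0024]'

```text
t: 8.4
position: [0.5365, -0.2259, -0.0038]
orientation: [0.747, 0.665, -0.0, -0.0]
contact_force: [-0.3, -2.6, -1.8]
finger_gap: 1.003
```

```bash
python3 chk.py; python3 - <<'E'
from h import *
a=grab('top','tb.png'); cv2.imwrite('pics/tbc.png',cv2.resize(a[115:245,265:395],(780,780),interpolation=cv2.INTER_CUBIC)[:600])
E
```

```text
8.4 [ 0.5365 -0.2259 -0.0038] phi 1.4552 tz [-0.  0. -1.] F [-0.29 -2.55 -1.81] q [-0.6   0.71  1.54  0.    0.89 -0.48]
guess [ 0.5463 -0.1156 -0.1156] top [ 0.5475 -0.1127 -0.1142] 604.455078125 2907.0
to gap dy 0.1172 x at gap if straight 0.561 vs .561
```

View pics/tbc.png

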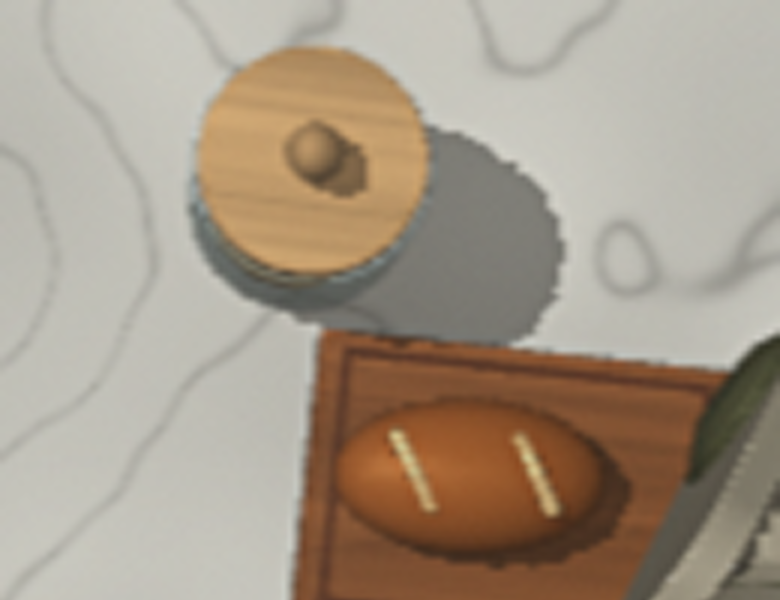

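The right board edge clears the jar's base by about 5–6 mm, which matches being centred. I'll push straight through.

Emit:
carry_out --rows '[4,0,0,0,4,0,0,0,4,0,0,0,4,0,0,0,4,0,0,0,4,0,0,0,4,0,0,0,4,0,0,0,4,0,0,0,4,0,0,0,4,0,0,0,4,0,0,0,4,0,0,0,4,0,0,0,4,0,0,0]'

```text
t: 10.0
position: [0.5435, -0.1664, -0.0036]
orientation: [0.747, 0.665, 0.0, 0.0]
contact_force: [0.4, -4.2, 1.3]
finger_gap: 0.998
```

```bash
python3 chk.py; python3 - <<'E'
from h import *
a=grab('top','tc.png'); cv2.imwrite('pics/tcc.png',cv2.resize(a[115:265,225:375],(600,600),interpolation=cv2.INTER_CUBIC))
E
```

```text
10.0 [ 0.5435 -0.1664 -0.0036] phi 1.455 tz [ 0. -0. -1.] F [ 0.35 -4.2   1.27] q [-0.5   0.69  1.59 -0.    0.86 -0.39]
guess [ 0.5534 -0.0562 -0.1158] top [ 0.5546 -0.0533 -0.1145] 742.9375 2792.0
to gap dy 0.0578 x at gap if straight 0.5612 vs .561
```

View pics/tcc.png

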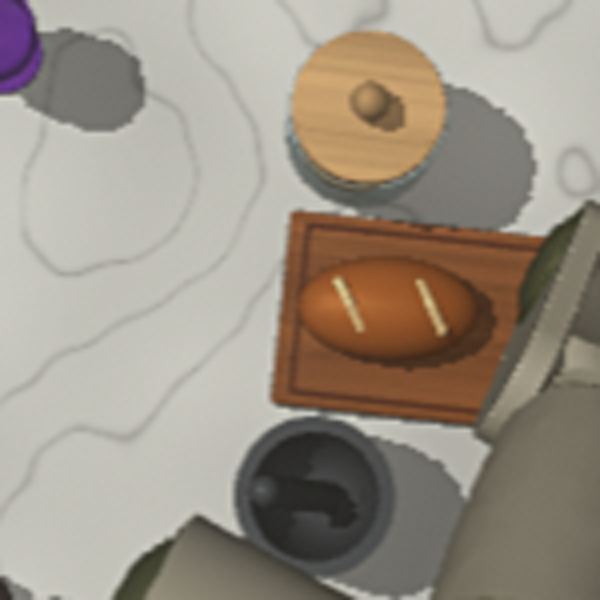

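The board is inside the gap with about 4–6 mm on each side. I'll go on straight.

Emit:
carry_out --rows '[4,0,0,0,4,0,0,0,4,0,0,0,4,0,0,0,4,0,0,0,4,0,0,0,4,0,0,0,4,0,0,0,4,0,0,0,4,0,0,0,4,0,0,0,4,0,0,0,4,0,0,0,4,0,0,0,4,0,0,0,4,0,0,0,4,0,0,0,4,0,0,0,4,0,0,0,4,0,0,0]'

```text
t: 12.1
position: [0.5527, -0.0869, -0.0037]
orientation: [0.747, 0.665, -0.0, -0.0]
contact_force: [-0.1, -2.6, -2.1]
finger_gap: 0.997
```

```bash
python3 chk.py
```

```text
12.1 [ 0.5527 -0.0869 -0.0037] phi 1.455 tz [-0.  0. -1.] F [-0.09 -2.61 -2.14] q [-0.37  0.68  1.62  0.    0.85 -0.25]
guess [ 0.5625  0.0234 -0.1158] top [ 0.5641  0.0278 -0.12  ] 979.833984375 2673.0
to gap dy -0.0233 x at gap if straight 0.5613 vs .561
```

Emit:
carry_out --rows '[4,0,0,0,4,0,0,0,4,0,0,0,4,0,0,0,4,0,0,0,4,0,0,0,4,0,0,0,4,0,0,0,4,0,0,0,4,0,0,0,4,0,0,0,4,0,0,0,4,0,0,0,4,0,0,0,4,0,0,0,4,0,0,0,4,0,0,0,4,0,0,0,4,0,0,0,4,0,0,0]'

```text
t: 14.15
position: [0.562, -0.0075, -0.0037]
orientation: [0.747, 0.665, 0.0, 0.0]
contact_force: [-0.7, -4.3, 1.0]
finger_gap: 1.003
```

```bash
python3 chk.py; python3 - <<'E'
from h import *
a=grab('top','td.png'); cv2.imwrite('pics/tdc.png',cv2.resize(a[115:265,140:340],(800,600),interpolation=cv2.INTER_CUBIC))
E
```

```text
14.15 [ 0.562  -0.0075 -0.0037] phi 1.455 tz [ 0. -0. -1.] F [-0.67 -4.29  1.02] q [-0.22  0.68  1.61 -0.    0.85 -0.11]
guess [ 0.5718  0.1028 -0.1158] top [ 0.5729  0.1066 -0.123 ] 1212.2578125 2481.0
to gap dy -0.1021 x at gap if straight 0.5603 vs .561
```

View pics/tdc.png

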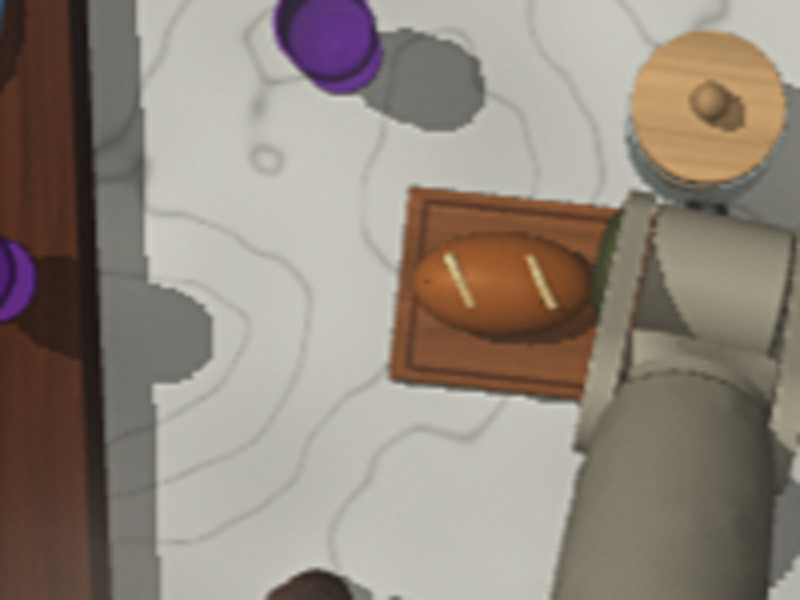

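```bash
python3 - <<'E'
from h import *
f=lambda L:[(x/4+140-.375,y/4+115-.375) for x,y in L]
for n,P,z in(('bot',[(90,0),(110,600)],0),('top',[(69,0),(94,600)],.055),('board front',[(412,187),(390,380)],.02)):
    p=w('top',f(P),z)[:,:2]; d=p[0]-p[1]; print(n,p.round(4).tolist(),'ang',np.arctan2(d[1],d[0]).round(4))
# column profile: dark->light transition of bar edges across rows
a=cv2.imread('pics/td.png'); c=cv2.imread('pics/top0.png'); g=cv2.cvtColor(c,cv2.COLOR_BGR2HSV)
P=[]
for y in range(75,278,3):
    row=c[y,150:185].astype(int).sum(1); P.append((150+int(np.argmax(np.abs(np.diff(row))))+.5,y))
P=np.array(P); k=np.polyfit(P[:,1],P[:,0],1)
for _ in range(4):
    e=np.abs(np.polyval(k,P[:,1])-P[:,0]); P2=P[e<max(1.2,np.median(e)*2)]; k=np.polyfit(P2[:,1],P2[:,0],1)
q=[(np.polyval(k,y),y) for y in(75,270)]; print(len(P2),q)
p=w('top',q,0)[:,:2]; d=p[0]-p[1]; print('bottom edge',p,np.arctan2(d[1],d[0]))
E
```

```text
bot [[0.7951, 0.4295], [0.3583, 0.4138]] ang 0.036
top [[0.7822, 0.43], [0.3624, 0.4112]] ang 0.0447
board front [[0.6525, 0.1927], [0.5142, 0.2091]] ang -0.118
49 [(np.float64(172.06630153762413), 75), (np.float64(179.88391691460134), 270)]
bottom edge [[0.91222572 0.40054574]
 [0.34257489 0.37693208]] 0.04142914804976621
```

Emit:
carry_out --rows '[5,0,0,0,5,0,0,0,5,0,0,0,5,0.56,0,-0.00476,5,0.56,0,-0.00476,5,0.56,0,-0.00476,5,0.56,0,-0.00476,5,0.56,0,-0.00476,5,0.56,0,-0.00476,5,0.56,0,-0.00476,5,0.56,0,-0.00476,5,0.56,0,-0.00476,5,0.56,0,-0.00476,5,0.56,0,-0.00476,5,0.56,0,-0.00476,5,0.56,0,-0.00476,5,0.56,0,-0.00476,5,0.56,0,-0.00476,5,0.56,0,-0.00476,5,0.56,0,-0.00476]'

```text
t: 16.25
position: [0.5798, 0.0915, -0.0037]
orientation: [0.719, 0.695, -0.0, -0.0]
contact_force: [-0.7, -1.7, -1.6]
finger_gap: 1.0
```

```bash
python3 chk.py
```

```text
16.25 [ 0.5798  0.0915 -0.0037] phi 1.5363 tz [-0.  0. -1.] F [-0.74 -1.72 -1.61] q [-0.04  0.72  1.53  0.    0.89 -0.01]
guess [ 0.5806  0.2025 -0.0345] top [ 0.5816  0.2045 -0.0384] 1465.5625 2005.0
to gap dy -0.2 x at gap if straight 0.5739 vs .561
```

Emit:
carry_out --rows '[5,0.56,0,-0.00472,5,0.56,0,-0.00472,5,0.56,0,-0.00472,5,0.56,0,-0.00472,5,0.56,0,-0.00472,5,0.56,0,-0.00472,5,0.56,0,-0.00472,5,0.56,0,-0.00472,5,0.56,0,-0.00472,5,0.56,0,-0.00472,5,0.56,0,-0.00472,5,0.56,0,-0.00472,5,0.56,0,-0.00472,5,0.56,0,-0.00472,4,0.56,0,-0.00472,3,0.56,0,-0.00472,2,0,0,0,0,0,0,0]'

```text
t: 18.1
position: [0.5887, 0.1705, -0.0037]
orientation: [0.693, 0.721, 0.0, -0.0]
contact_force: [0.0, -0.5, 0.5]
finger_gap: 1.002
```

```bash
python3 chk.py; python3 - <<'E'
from h import *
a=grab('top','te.png'); cv2.imwrite('pics/tec.png',cv2.resize(a[140:250,140:286],(796,600),interpolation=cv2.INTER_CUBIC))
E
```

```text
18.1 [ 0.5887  0.1705 -0.0037] phi 1.6115 tz [ 0.     0.001 -1.   ] F [ 0.01 -0.47  0.46] q [0.09 0.77 1.44 0.   0.94 0.05]
guess [0.5812 0.2814 0.0407] top [0.5825 0.2841 0.0376] 1719.869140625 1766.0
to gap dy -0.2796 x at gap if straight 0.5931 vs .561
```

View pics/tec.png

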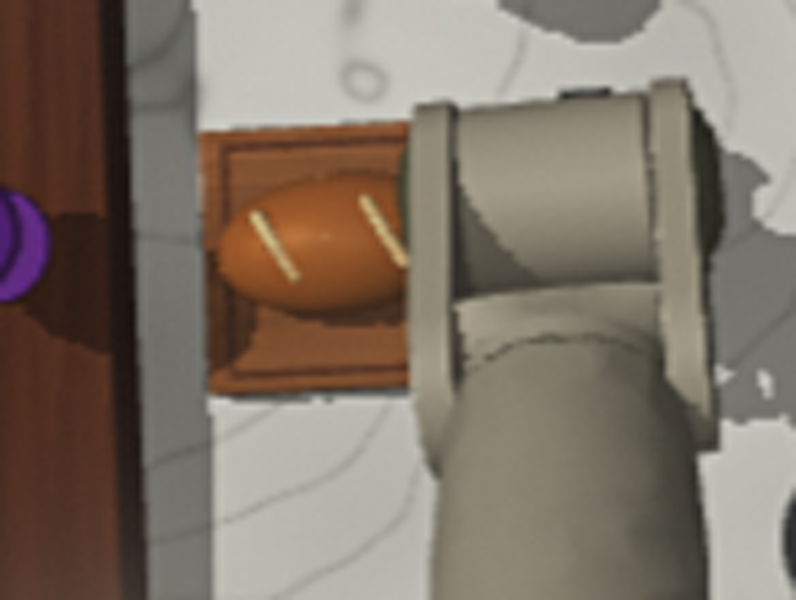

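The board's front edge runs from (199,133) to (208,393). The bar's foot is at about column 134 on the same rows and parallel. I'll compute the remaining distance.

```bash
python3 - <<'E'
from h import *
S=796/146; f=lambda L:[((x+.5)/S-.5+140,(y+.5)/S-.5+140) for x,y in L]
a=w('top',f([(199,133),(208,393)]),.02); b=w('top',f([(129,133),(138,393)]),0); t=w('top',f([(108,133),(117,393)]),.055)
print(a[:,:2],b[:,:2],t[:,:2],(b-a)[:,1],(t-a)[:,1])
E
```

```text
[[0.64689375 0.38378447]
 [0.50997044 0.37885151]] [[0.64994694 0.42582343]
 [0.51101655 0.42064257]] [[0.6426783  0.42249786]
 [0.50917711 0.41746885]] [0.04203895 0.04179106] [0.03871338 0.03861734]
```

Emit:
carry_out --rows '[2,0,0,0,3,0,0,0,3,0,0,0,3,0,0,0,3,0,0,0,3,0,0,0,3,0,0,0,3,0,0,0,3,0,0,0,3,0,0,0,2,0,0,0,1,0,0,0,1,0,0,0,1,0,0,0]'

```text
t: 19.6
position: [0.5873, 0.2041, -0.0038]
orientation: [0.693, 0.721, -0.0, -0.0]
contact_force: [-0.7, -1.7, -1.9]
finger_gap: 1.002
```

Emit:
carry_out --rows '[0.5,0,0,0,0.5,0,0,0,0.5,0,0,0,0.5,0,0,0]'

```text
t: 20.0
position: [0.5872, 0.2061, -0.0038]
orientation: [0.693, 0.721, -0.0, -0.0]
contact_force: [-0.5, -2.4, -2.3]
finger_gap: 1.002
```

Emit:
carry_out --rows '[0.5,0,0,0,0.5,0,0,0]'

```text
t: 20.2
position: [0.5872, 0.2071, -0.0037]
orientation: [0.693, 0.721, 0.0, -0.0]
contact_force: [0.3, -2.6, -1.5]
finger_gap: 1.003
```

Emit:
carry_out --rows '[0.5,0,0,0,0.5,0,0,0]'

```text
t: 20.4
position: [0.5871, 0.2081, -0.0037]
orientation: [0.693, 0.721, -0.0, -0.0]
contact_force: [0.5, -2.6, -1.9]
finger_gap: 1.0
```

Emit:
carry_out --rows '[0.5,0,0,0,0.5,0,0,0]'

```text
t: 20.6
position: [0.5871, 0.2091, -0.0037]
orientation: [0.693, 0.721, -0.0, -0.0]
contact_force: [-0.9, -2.3, -2.3]
finger_gap: 1.0
```

Emit:
carry_out --rows '[0.5,0,0,0,0.5,0,0,0]'

```text
t: 20.8
position: [0.5872, 0.2095, -0.0037]
orientation: [0.692, 0.721, -0.0, 0.0]
contact_force: [0.3, -7.0, -1.9]
finger_gap: 0.998
```

Emit:
carry_out --rows '[0.4,0,0,0,0,0,0,0]'

```text
t: 21.0
position: [0.5873, 0.2095, -0.0037]
orientation: [0.692, 0.721, -0.0, 0.001]
contact_force: [1.5, -8.3, -1.4]
finger_gap: 1.002
```

The board is in contact with the bar and the force is rising gently. I'll back off, rise, and check.

Emit:
carry_out --rows '[-1,0,0,0,-3,0,0,0,-10,0,0,0,-15,0,0,0,-15,0,0,0,0,0,-30,0,0,0,-40,0,0,0,-40,0,0,0,-40,0,0,0,-40,0,-40,0,0,0,-40,0,0,0,-40,0,0,0,-40,0,0,0,-40,0,0,0,-40,0,0,0,0,0,0,0]'

```text
t: 22.7
position: [0.5981, -0.0788, 0.1861]
orientation: [0.695, 0.719, -0.0, 0.0]
contact_force: [0.2, 1.0, -0.1]
finger_gap: 1.001
```

```bash
python3 - <<'E'
from st import *
from fit import *
a=grab('top','tf.png'); print(fitboard('top',a,[.577,.32,.04]))
cv2.imwrite('pics/tfc.png',cv2.resize(a[95:275,140:340],(666,600),interpolation=cv2.INTER_CUBIC))
E
```

```text
22.7 [ 0.5981 -0.0788  0.1861] phi 1.6056 tz [ 0.    -0.001 -1.   ] F [ 0.19  0.98 -0.1 ] q [-0.32  0.52  1.31 -0.    1.31 -0.36]
(array([0.58095654, 0.32466698, 0.0373902 ]), np.float64(703.583984375), np.float32(3985.0))
```

View pics/tfc.png

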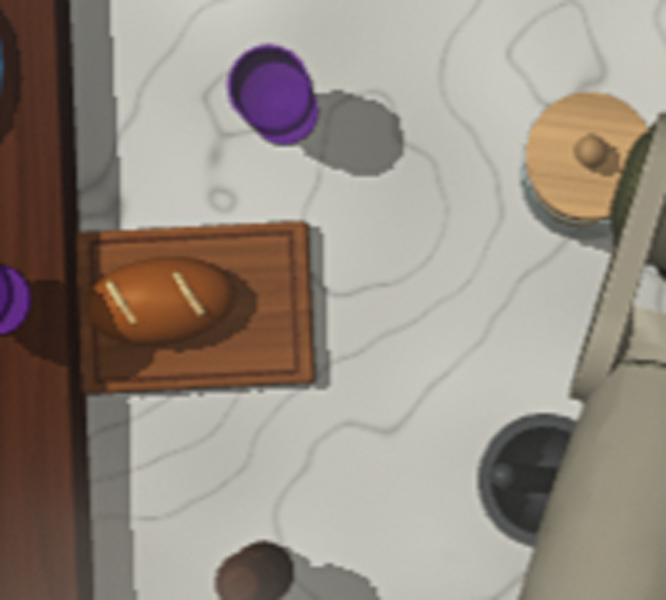

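```bash
python3 -c "
from station import hand_in; print(hand_in())"
```

```text
the job is handed in; nothing more can be done
None
```

I pushed the board through the gap with two open fingertips on its rear edge. It now sits with its front end against the bar, and I handed the job in at about 22.7 s.

- **Gap:** the board went through with about 4–6 mm clear on each side. The pushing force read about 3–5 N at each check, with no sign of contact with the mortar or jar.
- **Bar contact:** the tool stopped moving as the force rose to about 8 N. I then backed the arm off and raised it.
- **Final top view:** the board is flush with the bar, at a yaw of 0.037 rad against the bar's measured 0.036–0.045 rad. The loaf is still lengthwise on the board. Both goblets and the mill are upright and appear unmoved, though I judged that by eye and did not measure it. The arm is clear of everything.
- **Readings that disagreed:**
  - The wrist and top cameras differed by about 3 mm in the board's x position.
  - My first hand readings of the mortar and jar in the scene camera were about 25 mm off. Model overlays in both cameras then matched the top-view positions to within 1–3 mm.
  - The automatic board fit in the final picture looks thrown off by the bar's brown colour, so I relied on the contact force and the picture itself for the flush check.

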